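# Sort two modules and hold the test plunger half-way

## Robot

A 6-joint arm with a two-finger parallel gripper is mounted at the origin on the work surface. World frame = base frame: x ahead of the robot, y to its left, z up, the work surface at z = 0. Lengths are in m, angles in degrees, forces in N, time in s.
With the tool pointing down it reaches from about 0.35 to 0.775 m from the base axis. Payload 5.5 kg.
Tool frame: the origin (TCP) lies between the finger pads; the fingertips stand 17 mm ahead of it and the grasp point (between the pads) lies 2 mm behind it; z points along the fingers, y is the line along which they close (so a half turn about z gives the same grasp; the last joint's range is limited). The gripper opens to 85 mm and grips with 20 to 120 N. Pads are 22 mm wide; open, the fingers measure 114 mm over their backs; the gripper's body (76 mm by 85 mm) begins 54 mm behind the grasp point. The pads swing forward as they close: fully open they stand 13 mm farther back than shut.
Start: joints at [-7.998, 17.945, 2.641, 74.691, 0, 82.002], TCP at [0.575, -0, 0.248] pointing down, gripper open.
Joint ranges: [-158.12, 158.12], [-49.38, 96.58], [-58.88, 72.47], [-126.05, 133.96], [-84.25, 85.87], [-180, 180]. Speed limits (degrees/s): [147.25, 147.25, 180, 180, 180, 180].

## Interface

Orientations are given as [roll, pitch, yaw] about the fixed x, y, z axes, in that order (R = Rz(yaw) Ry(pitch) Rx(roll)).
In Python, from rig import r, optics gives the robot as it stands.
- The arm moves only by the shell command python3 -m handwheel 'ROWS'. ROWS is JSON, a list of rows, each an object of numbers: "rx", "ry", "rz": the turn, a rotation vector about the tool's x, y, z in rad; "x", "y", "z": the shift along the tool's x, y, z in m; "claw": the finger opening in m, from 0 to 0.0854. In form: [{"rx": .., "ry": .., "rz": .., "x": .., "y": .., "z": .., "claw": ..}, ...]. A call has 1 to 8 rows; each row shifts and turns the commanded pose from where the row before left it, along the tool's axes as they then stand; what a row does not reach is not made up. A row lasts 1/8 s, in which the tool goes at most 62.5 mm and 10.7 degrees, less where a joint would pass 70% of its speed; a pose out of reach is approached as far as the arm can. A call with a gripper value outside its range is refused whole. The fingers move at their own pace and stop on an object; the grip force is fixed at half the most. Time passes only in rows, so rows that do not move let the fingers close. It gives the time, the measured TCP pose, the force, the opening and the grip force at its end, in the units of the state.
- r.sense(): the state, without advancing time (a new reading comes with each control period).
- optics.snapshot(name): name is "scene" or "side" or "wrist"; returns (picture, depth): 420x560x3 uint8, red, green, blue; 420x560 float32, m along the optical axis (not along the pixel's ray), 0 where there is no reading.
- optics.calibration(name): a dict with "intrinsics" (3x3 intrinsics, pixels), "view" (4x4, takes a point from world to camera coordinates). Camera axes: x right, y down, z forward; pixel columns grow to the right and rows downward; lengths in m; the calibration is good to about 2 mm. A picture is of the moment at which its call begins: read the wrist's pose just before it. calibration takes no time and is no camera call; for the wrist camera it gives the pose at the moment of the call.
- r.finish_job(): hands the job in; it is judged then, once.
The state is a dict: "time": time; "joints": joint angles; "dq": joint speeds; "tau": joint torques, N m; "ee_pos": TCP position; "tool_rot": TCP orientation; "force": force on the tool from outside, world axes, zero at the start; "moment": the same for the moment, N m; "grip_width": finger opening in m; "grasp_force": force on a finger pad.
Only numpy, scipy, OpenCV 4.12 (cv2) and the standard library are available. Lean on these libraries where they do the work, as an engineer would, in place of code of your own. Each camera call takes 0.05 s, during which the arm holds its last target. There are 200 camera calls.

## Task

On the repair bench, seat the module with the round tag (passed) flat in the nest of the test fixture, and the module with the long bar tag (rejected) flat in the separate reject nest. Then press the test fixture's spring-loaded plunger about half-way down with the fingertips (8 mm of its 16 mm travel, never down to its stop, which trips the test) and finish the program while still holding it there. Leave the other things on the bench where they are.

Things in the scene. Friction and masses are not known exactly. Their poses are not given: they have to be found in the camera images.
- round_tag_module_mid (a point): white box-shaped control module, 76 (own x) x 44 (own y) x 40 mm (z), loose on the bench, upright, about 0.16 kg; It has a round black tag, 28 mm across, flat on its top. This point is the centre of the module (20 mm above its underside), axes along the module's; both ends are alike, so it may be turned end for end.
- bar_tag_module_mid (a point): white box-shaped control module, 76 (own x) x 44 (own y) x 40 mm (z), loose on the bench, upright, about 0.16 kg; It has a long narrow black bar tag, 56 x 9 mm, flat on its top, along own x. This point is the centre of the module (20 mm above its underside), axes along the module's; both ends are alike, so it may be turned end for end.
- test_nest (a point): low black plastic nest with walls all round; inside 84 mm (own x) x 52 mm (own y), so a module has 4 mm play on each side; walls 5 mm thick, 12 mm high above the nest floor, i.e. their tops are 22 mm above the bench. It is part of the test fixture, on the same aluminium plate as the plunger, whose axis lies 120 mm away along this point's own +y. This point is the centre of the nest floor, 10 mm above the bench; a seated module's centre is 20 mm above it.
- reject_nest (a point): low black plastic nest with walls all round; inside 84 mm (own x) x 52 mm (own y), so a module has 4 mm play on each side; walls 5 mm thick, 12 mm high above the nest floor, i.e. their tops are 22 mm above the bench. It stands alone on a small dark steel plate 110 x 78 x 6 mm, without a plunger. This point is the centre of the nest floor, 10 mm above the bench; a seated module's centre is 20 mm above it.
- plunger_top (a point): centre of the flat top of the round black plunger cap (38 mm diameter, 12 mm thick, on a 24 mm steel stem in a grey housing 52 mm in diameter whose top is 38 mm above the bench); 60 mm above the bench when released, it moves straight down as it is pressed
- plunger (a joint): travel of the plunger in m: 0 released, 0.008 half-way, 0.016 down on its stop; pressed straight down against a spring that needs 3 N to start and 0.4 N per mm more (about 6.2 N half-way, 9.4 N at the stop), and springs back when let go
- test_fixture: fixed aluminium plate 130 (own x) x 220 (own y) x 6 mm that carries the test nest (centre at own y = -55 mm) and the plunger (own y = +65 mm); origin at the centre of its underside, on the bench
- jar: small amber jar, 32 mm diameter, 45 mm high, standing between the two modules; origin at its underside; a bystander, not to be disturbed
- screwdriver: screwdriver about 190 mm long and under 35 mm thick, lying crosswise near the robot base; origin on the bench, about the middle of its length; a bystander, not to be disturbed
- tape_roll: roll of yellow tape lying flat beyond the modules, 76 mm diameter, 19 mm high; origin at the centre of its underside; a bystander, not to be disturbed
- screw_tray: steel screw tray, 90 x 130 x 32 mm, far side; origin at the centre of its underside; a bystander, not to be disturbed
- tin: white tin, 60 mm diameter, 70 mm high, far side; origin at the centre of its underside; a bystander, not to be disturbed
- carton: cardboard carton, 80 x 110 x 70 mm, far side; origin at the centre of its underside; a bystander, not to be disturbed
There are look-alikes about, which are no part of the job. Leave any green look-alike of the part that bears bar_tag_module_mid alone. What is shaped like the part that bears reject_nest but orange is not meant.

How it is judged (in metres and radians):
On the way, in this order (a step that is already met when the one before it is completed fails the run):
1. the round-tag module is seated in the test nest and the bar-tag module in the reject nest (horizontal distance between round_tag_module_mid and test_nest below 0.009 m and z of round_tag_module_mid in the frame of test_nest between 0.015 and 0.0235 m and angle between each of round_tag_module_mid, bar_tag_module_mid's own z axis and vertical below 0.1 rad and angle between the x axis of round_tag_module_mid and the x axis of test_nest, either way round below 0.25 rad and horizontal distance between bar_tag_module_mid and reject_nest below 0.009 m and z of bar_tag_module_mid in the frame of reject_nest between 0.015 and 0.0235 m and angle between the x axis of bar_tag_module_mid and the x axis of reject_nest, either way round below 0.25 rad), for 0.2 s.
2. the fingertips hold the plunger about half-way down (value of joint plunger between 0.005 and 0.011 m and contact force between the fingers and test_fixture above 2 N), for 0.5 s.
At the end, for the whole second after the job is handed in: The round-tag module lies flat in the test nest and the bar-tag module flat in the reject nest (on the nest floor to 3.5 mm, within 9 mm of the nest's centre, tilt under 0.1 rad), and the fingers are still pressing the plunger (over 2 N), which stays between 5 and 11 mm down through the last second (all of step 1 and all of step 2); the arm keeps its last pose, push and grip.
It fails at once if the plunger is pressed down to its stop (more than 14.5 mm) (value of joint plunger above 0.0145 m).
It fails at once if a bystander is moved by more than 30 mm (distance of any of jar, screwdriver, tape_roll, screw_tray, tin, carton from where it was at the start of the episode above 0.03 m).
It also fails if it takes over 70 s, if anything falls off the work surface, if the arm or the gripper's body presses on something with over 40 N, if the wrist force passes 120 N, or if a joint passes its speed limit or range.

## Working session

There is one attempt and no reset: what is moved stays moved. The work goes in short steps, Python scripts to look and compute and a shell command to move; the robot and the scene stay as the last step left them, time stands still between calls to the robot, and variables do not carry over. Pictures are saved under pics/ and viewed, at most 10 in all, crops included, and the job is handed in when it is done.

```bash
mkdir -p pics; ls
python3 - <<'E'
from rig import r, optics
import cv2,numpy as np
s=r.sense();print(s['time'],s['ee_pos'],s['tool_rot'],s['grip_width'])
for n in ['scene','side']:
    p,d=optics.snapshot(n);cv2.imwrite(f'pics/{n}0.png',p[:,:,::-1]);np.savez(f'{n}0.npz',p=p,d=d)
    c=optics.calibration(n);print(n,c['intrinsics'][0,0],np.linalg.inv(c['view'])[:3].round(3).tolist())
E
```

```text
pics
0.0 [5.74513502e-01 7.17793636e-05 2.47409956e-01] [-1.79896036e+02 -1.40471570e-02  9.00014340e+01] 0.08548286175218672
scene 395.5259898060031 [[0.338, 0.753, -0.564, 1.198], [0.941, -0.273, 0.198, -0.257], [-0.005, -0.598, -0.801, 0.965]]
side 517.9966181249877 [[-0.95, -0.186, 0.249, 0.291], [-0.311, 0.611, -0.728, 0.753], [-0.017, -0.769, -0.639, 0.792]]
```

View pics/scene0.png

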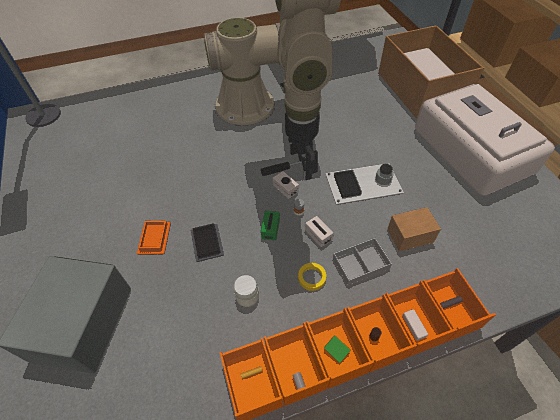

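View pics/side0.png

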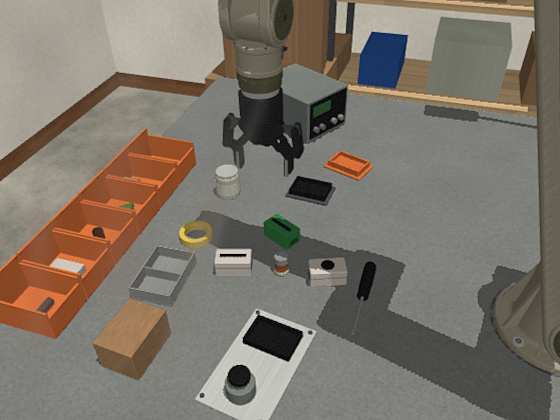

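Side view: the round-tag module is at (327,270), the bar-tag module at (233,262), the green look-alike at (282,230). The black reject nest is at (311,190), the orange look-alike at (348,165). The test nest is at (273,338), the plunger at (239,375), the jar at (281,263) and the screwdriver at (367,285). There is also a white box in the orange bin (68,267), which is not ours. By the description I choose the white modules on the bench and the black nest on the dark plate. Next I measure and make a close crop.

```bash
cat > h.py <<'E'
from rig import r, optics
import cv2,numpy as np
def cloud(n,p,d,c=None):
    c=c or optics.calibration(n);K=c['intrinsics'];T=np.linalg.inv(c['view'])
    v,u=np.mgrid[:420,:560]
    P=np.stack([(u-K[0,2])/K[0,0]*d,(v-K[1,2])/K[1,1]*d,d],-1)@T[:3,:3].T+T[:3,3]
    P[d<=0]=np.nan
    return P
def ray(c,uv,z):
    K=c['intrinsics'];T=np.linalg.inv(c['view'])
    w=T[:3,:3]@np.linalg.inv(K)@np.array([uv[0],uv[1],1.]);return T[:3,3]+w*(z-T[2,3])/w[2]
def rect(Q):
    (cx,cy),(a,b),t=cv2.minAreaRect((Q[:,:2]*1000).astype(np.float32))
    if a<b:a,b,t=b,a,t+90
    return f'c=({cx:.1f},{cy:.1f}) {a:.0f}x{b:.0f} ang={(t+90)%180-90:.1f} n={len(Q)}'
E
python3 - <<'E'
from h import *
seeds={'side':dict(round=(327,268,.04,55),bar=(233,257,.04,55),test=(273,338,.022,70),rej=(311,190,.022,70),plunger=(239,372,.06,35)),
'scene':dict(round=(287,182,.04,55),bar=(319,228,.04,55),test=(347,184,.022,70),rej=(206,240,.022,70),plunger=(385,170,.06,35))}
for n in seeds:
    f=np.load(n+'0.npz');p,d=f['p'],f['d'];P=cloud(n,p,d);c=optics.calibration(n)
    for k,(u,v,z,R) in seeds[n].items():
        x=ray(c,(u,v),z);m=(abs(P[...,2]-z)<.006)&(np.hypot(P[...,0]-x[0],P[...,1]-x[1])<R/1000)
        print(n,k,x.round(3)[:2],rect(P[m]),'z',np.median(P[m][:,2]).round(4))
        if k in('round','bar'): # tag
            g=cv2.cvtColor(p,cv2.COLOR_RGB2GRAY);t=m&(g<60)
            b=cv2.morphologyEx(t.astype(np.uint8),cv2.MORPH_OPEN,np.ones((2,2)))
            if b.sum():print('   tag',rect(P[b>0]))
        if k=='round' and 0: pass
    if n=='side':
        for nm,(u,v) in dict(jar=(281,263),driver=(367,280),tip=(354,330),green=(282,228)).items():print(nm,ray(c,(u,v),.02).round(3))
        cv2.imwrite('pics/crop.png',cv2.resize(p[150:400,190:400,::-1],None,fx=2.4,fy=2.4,interpolation=2))
E
```

```text
side round [0.438 0.017] c=(438.7,8.6) 76x48 ang=21.6 n=600 z 0.0384
   tag c=(437.8,9.2) 25x25 ang=-20.8 n=97
side bar [0.633 0.044] c=(635.8,37.9) 76x47 ang=15.5 n=558 z 0.0382
   tag c=(634.0,38.5) 53x8 ang=18.2 n=52
side test [0.492 0.202] c=(495.7,194.2) 95x64 ang=-8.3 n=489 z 0.0198
side rej [ 0.545 -0.253] c=(551.1,-272.3) 95x70 ang=-3.1 n=228 z 0.0194
side plunger [0.514 0.31 ] c=(512.9,313.3) 37x36 ang=-78.2 n=377 z 0.0583
jar [0.538 0.012 0.02 ]
driver [0.356 0.007 0.02 ]
tip [0.356 0.139 0.02 ]
green [ 0.57  -0.097  0.02 ]
scene round [0.448 0.01 ] c=(441.6,6.4) 77x46 ang=22.7 n=283 z 0.0402
   tag c=(445.1,7.6) 25x24 ang=-72.9 n=48
scene bar [0.639 0.037] c=(637.4,37.4) 77x46 ang=17.9 n=369 z 0.0405
   tag c=(640.8,38.2) 52x8 ang=19.2 n=38
scene test [0.505 0.188] c=(496.8,192.9) 97x63 ang=-7.9 n=184 z 0.0215
scene rej [ 0.558 -0.272] c=(552.7,-272.4) 97x62 ang=-3.3 n=207 z 0.0215
scene plunger [0.521 0.304] c=(514.8,310.8) 36x36 ang=-51.4 n=100 z 0.0603
```

View pics/crop.png

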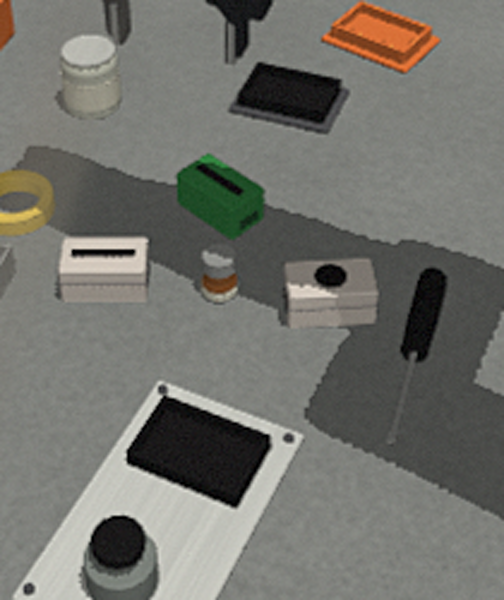

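The crop confirms the choices: white module with bar tag at left, white with round tag at right, green one ignored. Sizes (76x46, 95x63, cap 37) and heights (.04/.02/.06) match, and the nest-to-plunger offset is 120 mm. Moving over the round module.

```bash
cat > go.py <<'E'
import sys
from rig import r
import numpy as np
from scipy.spatial.transform import Rotation as R
x,y,z,yaw=map(float,sys.argv[1:5])
s=r.sense();A=R.from_euler('xyz',s['tool_rot'],degrees=True);G=R.from_euler('xyz',[180,0,yaw],degrees=True)
print('t',round(s['time'],2),'p',s['ee_pos'].round(4),'rot',np.round(s['tool_rot'],2),'w',round(s['grip_width'],4),'F',s['force'].round(1))
print('shift(tool now)',A.inv().apply(np.array([x,y,z])-s['ee_pos']).round(4),'after turn',G.inv().apply(np.array([x,y,z])-s['ee_pos']).round(4),'turn',(A.inv()*G).as_rotvec().round(4))
E
python3 -m handwheel '[{"y":-0.045,"x":0.0025,"z":0.03},{"y":-0.045,"x":0.0025,"z":0.03},{"y":-0.045,"x":0.0025,"z":0.03},{"rz":0.17},{"rz":0.17},{"rz":0.17},{"rz":0.17},{"rz":0.17}]'
python3 -m handwheel '[{"rz":0.17},{"rz":0.166},{},{}]'
python3 go.py .440 .0075 .12 22
```

```text
t 0.1 p [5.746e-01 1.000e-04 2.475e-01] rot [-1.7991e+02 -1.0000e-02  9.0000e+01] w 0.0856 F [-0.6  0.9 -0.1]
shift(tool now) [ 0.0074 -0.1344  0.1277] after turn [-0.122  -0.0573  0.1275] turn [-1.5000e-03  8.0000e-04  1.1869e+00]$[0]: bad value
$[0]: bad value
```

```bash
python3 -m handwheel '[{"rx":0,"ry":0,"rz":0,"y":-0.045,"x":0.0025,"z":0.03,"claw":0.085},{"rx":0,"ry":0,"rz":0,"y":-0.045,"x":0.0025,"z":0.03,"claw":0.085},{"rx":0,"ry":0,"rz":0,"y":-0.045,"x":0.0025,"z":0.03,"claw":0.085},{"rx":0,"ry":0,"rz":0.17,"x":0,"y":0,"z":0,"claw":0.085},{"rx":0,"ry":0,"rz":0.17,"x":0,"y":0,"z":0,"claw":0.085},{"rx":0,"ry":0,"rz":0.17,"x":0,"y":0,"z":0,"claw":0.085},{"rx":0,"ry":0,"rz":0.17,"x":0,"y":0,"z":0,"claw":0.085}]'
python3 go.py .440 .0075 .12 22
```

```text
time: 0.98
ee_pos: [0.4397, 0.0076, 0.158]
tool_rot: [-180.0, 0.0, 50.7]
force: [0.3, -0.7, -0.3]
grip_width: 0.0853
grasp_force: 0.0
t 0.97 p [0.4397 0.0076 0.158 ] rot [-1.7997e+02  2.0000e-02  5.0720e+01] w 0.0853 F [ 0.3 -0.7 -0.3]
shift(tool now) [0.0002 0.0003 0.038 ] after turn [0.0003 0.0002 0.038 ] turn [-5.000e-04  5.000e-04  5.012e-01]
```

```bash
python3 -m handwheel '[{"rx":0,"ry":0,"rz":0.17,"x":0,"y":0,"z":0,"claw":0.07},{"rx":0,"ry":0,"rz":0.17,"x":0,"y":0,"z":0,"claw":0.07},{"rx":0,"ry":0,"rz":0.16,"x":0,"y":0,"z":0,"claw":0.07},{"rx":0,"ry":0,"rz":0,"x":0,"y":0,"z":0,"claw":0.07}]' >/dev/null
python3 go.py .440 .0075 .032 22
cat > wr.py <<'E'
# wrist look: top outline of the box near the given point
from h import *
import sys
x,y,z,R=map(float,sys.argv[1:5])
c=optics.calibration('wrist');p,d=optics.snapshot('wrist');P=cloud('wrist',p,d,c)
m=(abs(P[...,2]-z)<.008)&(np.hypot(P[...,0]-x,P[...,1]-y)<R)
print(rect(P[m]) if m.any() else 'none', np.median(P[m][:,2]).round(4))
cv2.imwrite('pics/%s.png'%sys.argv[5],p[:,:,::-1])
E
python3 wr.py .44 .0075 .04 .06 w1
```

```text
t 1.48 p [0.4397 0.0075 0.158 ] rot [-1.7998e+02  3.0000e-02  2.2490e+01] w 0.0701 F [-1.1  0.1  0.3]
shift(tool now) [0.0003 0.0002 0.126 ] after turn [2.00e-04 1.00e-04 1.26e-01] turn [-0.0003  0.0005  0.0085]
c=(440.5,7.7) 76x44 ang=21.2 n=5378 0.0399
```

View pics/w1.png

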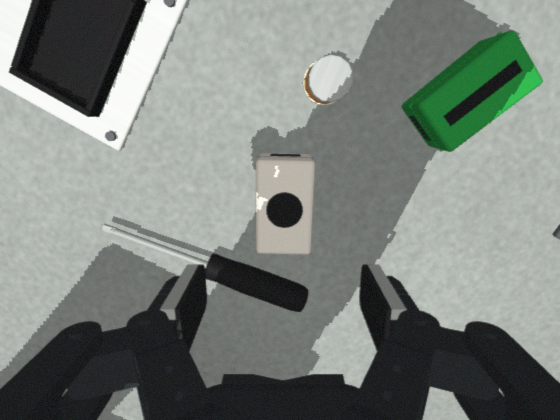

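The wrist picture shows the round-tag module centred at (285,205), well aligned with the fingers. The screwdriver handle at (255,283) is clear of the finger paths. Wrist measurement: (440.5, 7.7), 76x44 at 21.2°. Descending and gripping.

```bash
python3 -m handwheel '[{"rx":0,"ry":0,"rz":0.022,"x":0.001,"y":0,"z":0.04,"claw":0.07},{"rx":0,"ry":0,"rz":0,"x":0,"y":0,"z":0.04,"claw":0.07},{"rx":0,"ry":0,"rz":0,"x":0,"y":0,"z":0.03,"claw":0.07},{"rx":0,"ry":0,"rz":0,"x":0,"y":0,"z":0.016,"claw":0.07},{"rx":0,"ry":0,"rz":0,"x":0,"y":0,"z":0,"claw":0.07}]'
python3 -m handwheel '[{"rx":0,"ry":0,"rz":0,"x":0,"y":0,"z":0,"claw":0.03},{"rx":0,"ry":0,"rz":0,"x":0,"y":0,"z":0,"claw":0.03},{"rx":0,"ry":0,"rz":0,"x":0,"y":0,"z":0,"claw":0.03},{"rx":0,"ry":0,"rz":0,"x":0,"y":0,"z":0,"claw":0.03},{"rx":0,"ry":0,"rz":0,"x":0,"y":0,"z":0,"claw":0.03},{"rx":0,"ry":0,"rz":0,"x":0,"y":0,"z":-0.04,"claw":0.03},{"rx":0,"ry":0,"rz":0,"x":0,"y":0,"z":-0.04,"claw":0.03},{"rx":0,"ry":0,"rz":0,"x":0,"y":0,"z":0,"claw":0.03}]'
python3 go.py .4965 .1935 .112 -8
```

```text
time: 2.15
ee_pos: [0.4396, 0.0081, 0.0311]
tool_rot: [-179.9, 0.2, 21.3]
force: [-0.4, 0.5, -0.1]
grip_width: 0.0699
grasp_force: 0.0
time: 3.15
ee_pos: [0.4434, 0.0075, 0.1152]
tool_rot: [179.8, -0.3, 21.1]
force: [0.2, -0.8, -1.8]
grip_width: 0.0427
grasp_force: 62.0
t 3.15 p [0.4434 0.0075 0.1152] rot [179.81  -0.32  21.15] w 0.0427 F [ 0.2 -0.8 -1.8]
shift(tool now) [ 0.1166 -0.1543  0.0034] after turn [ 0.0267 -0.1916  0.0032] turn [ 0.0018 -0.0063  0.5087]
```

```bash
python3 -m handwheel '[{"rx":0,"ry":0,"rz":0,"x":0.029,"y":-0.0385,"z":-0.01,"claw":0.03},{"rx":0,"ry":0,"rz":0,"x":0.029,"y":-0.0385,"z":-0.01,"claw":0.03},{"rx":0,"ry":0,"rz":0,"x":0.029,"y":-0.0385,"z":-0.01,"claw":0.03},{"rx":0,"ry":0,"rz":0,"x":0.029,"y":-0.0385,"z":-0.01,"claw":0.03},{"rx":0,"ry":0,"rz":0.17,"x":0,"y":0,"z":0,"claw":0.03},{"rx":0,"ry":0,"rz":0.17,"x":0,"y":0,"z":0,"claw":0.03},{"rx":0,"ry":0,"rz":0.169,"x":0,"y":0,"z":0,"claw":0.03},{"rx":0,"ry":0,"rz":0,"x":0,"y":0,"z":0,"claw":0.03}]' >/dev/null
python3 go.py .4965 .1935 .112 -8
python3 wr.py .4965 .1935 .022 .065 w2
```

```text
t 4.15 p [0.4986 0.0952 0.1508] rot [-175.77    0.7    -0.59] w 0.0428 F [-0.3  0.6 -1. ]
shift(tool now) [-0.0026 -0.0951  0.0459] after turn [-0.0157 -0.097   0.0388] turn [-0.073   0.017   0.1288]
c=(496.6,194.3) 95x62 ang=-8.2 n=3002 0.0216
```

View pics/w2.png

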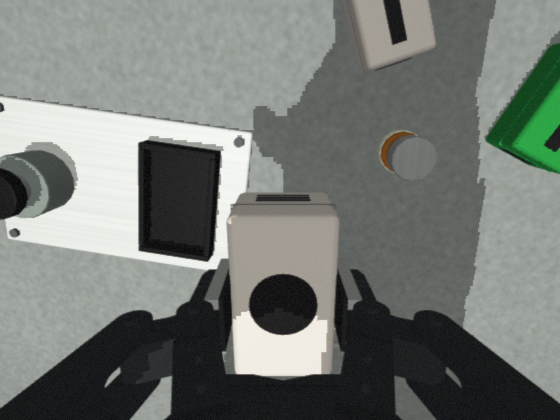

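The picture shows the module held square between the fingers. The nest at (178,200) measures (496.6,194.3), -8.2°, which agrees. The shift fell short, so I go on in gentler steps.

```bash
python3 -m handwheel '[{"rx":-0.036,"ry":0.008,"rz":0,"x":0,"y":0,"z":0,"claw":0.03},{"rx":-0.037,"ry":0.009,"rz":0,"x":0,"y":0,"z":0,"claw":0.03},{"rx":0,"ry":0,"rz":0.064,"x":0,"y":0,"z":0,"claw":0.03},{"rx":0,"ry":0,"rz":0.068,"x":0,"y":0,"z":0,"claw":0.03},{"rx":0,"ry":0,"rz":0,"x":0,"y":0,"z":0,"claw":0.03},{"rx":0,"ry":0,"rz":0,"x":0,"y":0,"z":0,"claw":0.03}]' >/dev/null
python3 go.py .4965 .194 .112 -8.2; python3 -c "
from rig import r;print(r.sense()['joints'])"
```

```text
t 4.95 p [0.4973 0.0536 0.1523] rot [-177.87   -0.29   -4.21] w 0.0429 F [-0.7 -0.5 -2. ]
shift(tool now) [-0.0113 -0.1384  0.0454] after turn [-0.0208 -0.1388  0.0403] turn [-0.0373 -0.0037  0.0696]
[ -4.2711067   12.30191921 -18.8052699   58.60671318   2.12605308
 179.94363002]
```

Joint 6 has hit its 180° limit, so I use the half-turned yaw (171.8°) instead; the module is symmetric.

```bash
python3 -m handwheel '[{"rx":0,"ry":0,"rz":-0.17,"x":0,"y":0,"z":0,"claw":0.03},{"rx":0,"ry":0,"rz":-0.17,"x":0,"y":0,"z":0,"claw":0.03},{"rx":0,"ry":0,"rz":-0.17,"x":0,"y":0,"z":0,"claw":0.03},{"rx":0,"ry":0,"rz":-0.17,"x":0,"y":0,"z":0,"claw":0.03},{"rx":0,"ry":0,"rz":-0.17,"x":0,"y":0,"z":0,"claw":0.03},{"rx":0,"ry":0,"rz":-0.17,"x":0,"y":0,"z":0,"claw":0.03},{"rx":0,"ry":0,"rz":-0.17,"x":0,"y":0,"z":0,"claw":0.03},{"rx":0,"ry":0,"rz":-0.17,"x":0,"y":0,"z":0,"claw":0.03}]' >/dev/null
python3 -m handwheel '[{"rx":0,"ry":0,"rz":-0.17,"x":0,"y":0,"z":0,"claw":0.03},{"rx":0,"ry":0,"rz":-0.17,"x":0,"y":0,"z":0,"claw":0.03},{"rx":0,"ry":0,"rz":-0.17,"x":0,"y":0,"z":0,"claw":0.03},{"rx":0,"ry":0,"rz":-0.17,"x":0,"y":0,"z":0,"claw":0.03},{"rx":0,"ry":0,"rz":-0.17,"x":0,"y":0,"z":0,"claw":0.03},{"rx":0,"ry":0,"rz":-0.17,"x":0,"y":0,"z":0,"claw":0.03},{"rx":0,"ry":0,"rz":-0.17,"x":0,"y":0,"z":0,"claw":0.03},{"rx":0,"ry":0,"rz":0,"x":0,"y":0,"z":0,"claw":0.03}]' >/dev/null
python3 go.py .4965 .194 .112 171.8
```

```text
t 6.95 p [0.4973 0.0536 0.1523] rot [178.07  -0.96 141.8 ] w 0.0428 F [-0.6  0.1 -2.1]
shift(tool now) [0.0867 0.1083 0.0454] after turn [0.0208 0.1388 0.0403] turn [ 0.0372 -0.0077 -0.5238]
```

Level first, then the remaining turn, then shift.

```bash
python3 -m handwheel '[{"rx":0.037,"ry":-0.008,"rz":0,"x":0,"y":0,"z":0,"claw":0.03},{"rx":0,"ry":0,"rz":-0.17,"x":0,"y":0,"z":0,"claw":0.03},{"rx":0,"ry":0,"rz":-0.17,"x":0,"y":0,"z":0,"claw":0.03},{"rx":0,"ry":0,"rz":-0.184,"x":0,"y":0,"z":0,"claw":0.03},{"rx":0,"ry":0,"rz":0,"x":0.007,"y":0.046,"z":0,"claw":0.03},{"rx":0,"ry":0,"rz":0,"x":0.007,"y":0.046,"z":0,"claw":0.03},{"rx":0,"ry":0,"rz":0,"x":0.007,"y":0.046,"z":0,"claw":0.03},{"rx":0,"ry":0,"rz":0,"x":0,"y":0,"z":0,"claw":0.03}]' >/dev/null
python3 -m handwheel '[{"rx":0,"ry":0,"rz":0,"x":0,"y":0,"z":0,"claw":0.03}]' >/dev/null
python3 go.py .4965 .194 .044 171.8
```

```text
t 8.07 p [0.496  0.1927 0.1525] rot [179.98  -0.56 171.83] w 0.0428 F [ 0.2 -1.1 -1.5]
shift(tool now) [-0.0014  0.0014  0.1085] after turn [-0.0003  0.0014  0.1085] turn [ 0.0004 -0.0097  0.0006]
```

```bash
python3 -m handwheel '[{"rx":0,"ry":-0.01,"rz":0,"x":-0.001,"y":0.0014,"z":0.03,"claw":0.03},{"rx":0,"ry":0,"rz":0,"x":0,"y":0,"z":0.03,"claw":0.03},{"rx":0,"ry":0,"rz":0,"x":0,"y":0,"z":0.02,"claw":0.03},{"rx":0,"ry":0,"rz":0,"x":0,"y":0,"z":0.012,"claw":0.03},{"rx":0,"ry":0,"rz":0,"x":0,"y":0,"z":0.01,"claw":0.03},{"rx":0,"ry":0,"rz":0,"x":0,"y":0,"z":0.004,"claw":0.03},{"rx":0,"ry":0,"rz":0,"x":0,"y":0,"z":0,"claw":0.03}]'
python3 go.py .4965 .194 .042 171.8
```

```text
time: 8.95
ee_pos: [0.4974, 0.1938, 0.0469]
tool_rot: [179.9, 0.1, 171.8]
force: [-0.3, -0.6, -1.9]
grip_width: 0.0431
grasp_force: 62.4
t 8.95 p [0.4974 0.1938 0.0469] rot [1.7991e+02 5.0000e-02 1.7181e+02] w 0.0431 F [-0.3 -0.6 -1.9]
shift(tool now) [0.0009 0.0001 0.0049] after turn [0.0009 0.0001 0.0049] turn [0.0017 0.0009 0.0001]
```

```bash
python3 -m handwheel '[{"rx":0,"ry":0,"rz":0,"x":0,"y":0,"z":0.0025,"claw":0.03},{"rx":0,"ry":0,"rz":0,"x":0,"y":0,"z":0.0015,"claw":0.03},{"rx":0,"ry":0,"rz":0,"x":0,"y":0,"z":0,"claw":0.03}]'
python3 -m handwheel '[{"rx":0,"ry":0,"rz":0,"x":0,"y":0,"z":0,"claw":0.07},{"rx":0,"ry":0,"rz":0,"x":0,"y":0,"z":0,"claw":0.07},{"rx":0,"ry":0,"rz":0,"x":0,"y":0,"z":0,"claw":0.07},{"rx":0,"ry":0,"rz":0,"x":0,"y":0,"z":-0.04,"claw":0.07},{"rx":0,"ry":0,"rz":0,"x":0,"y":0,"z":-0.05,"claw":0.07},{"rx":0,"ry":0,"rz":0,"x":0,"y":0,"z":-0.05,"claw":0.07},{"rx":0,"ry":0,"rz":0,"x":0,"y":0,"z":0,"claw":0.07}]'
python3 wr.py .4965 .194 .05 .055 w3
python3 go.py .637 .038 .15 18
```

```text
time: 9.32
ee_pos: [0.4976, 0.194, 0.0435]
tool_rot: [179.9, 0.1, 171.8]
force: [-1.2, -1.2, 4.9]
grip_width: 0.0428
grasp_force: 62.9
time: 10.2
ee_pos: [0.4999, 0.1943, 0.1872]
tool_rot: [179.7, 0.5, 171.8]
force: [1.5, 0.0, -0.5]
grip_width: 0.07
grasp_force: 0.0
c=(497.4,194.5) 75x44 ang=-8.1 n=4732 0.05
t 10.25 p [0.4985 0.1939 0.1848] rot [179.81   0.29 171.82] w 0.07 F [-0.1  0.2 -0.2]
shift(tool now) [-0.1591 -0.1348  0.0351] after turn [0.0835 0.1911 0.0348] turn [ 0.0077 -0.0029  2.6846]
```

View pics/w3.png

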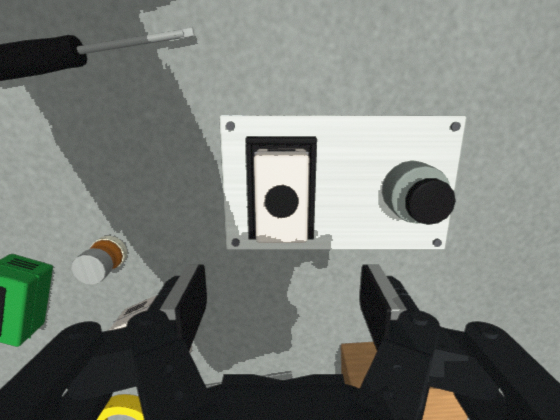

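The round-tag module sits flat in the test nest at (280,195): top at 0.050, centre (497.4,194.5). On to the bar module, with yaw 198.

```bash
python3 -m handwheel '[{"rx":0,"ry":0,"rz":0,"x":-0.04,"y":-0.034,"z":0,"claw":0.07},{"rx":0,"ry":0,"rz":0,"x":-0.04,"y":-0.034,"z":0.0,"claw":0.07},{"rx":0,"ry":0,"rz":0,"x":-0.04,"y":-0.034,"z":0.0,"claw":0.07},{"rx":0,"ry":0,"rz":0,"x":-0.039,"y":-0.033,"z":0.01,"claw":0.07},{"rx":0,"ry":0,"rz":-0.16,"x":0,"y":0,"z":0.01,"claw":0.07},{"rx":0,"ry":0,"rz":-0.16,"x":0,"y":0,"z":0.01,"claw":0.07},{"rx":0,"ry":0,"rz":-0.137,"x":0,"y":0,"z":0,"claw":0.07},{"rx":0,"ry":0,"rz":0,"x":0,"y":0,"z":0,"claw":0.07}]' >/dev/null
python3 -m handwheel '[{"rx":0,"ry":0,"rz":0,"x":0,"y":0,"z":0,"claw":0.07}]' >/dev/null
python3 wr.py .637 .038 .04 .055 w4
python3 go.py .637 .038 .032 198
```

```text
c=(636.6,38.2) 76x44 ang=17.1 n=5582 0.04
t 11.43 p [0.635  0.0375 0.152 ] rot [ 1.7991e+02  3.0000e-02 -1.6209e+02] w 0.0701 F [-0.1 -0.2 -0.6]
shift(tool now) [-0.002  -0.0003  0.12  ] after turn [-2.1e-03 -1.0e-04  1.2e-01] turn [ 0.0015  0.0005 -0.0016]
```

View pics/w4.png

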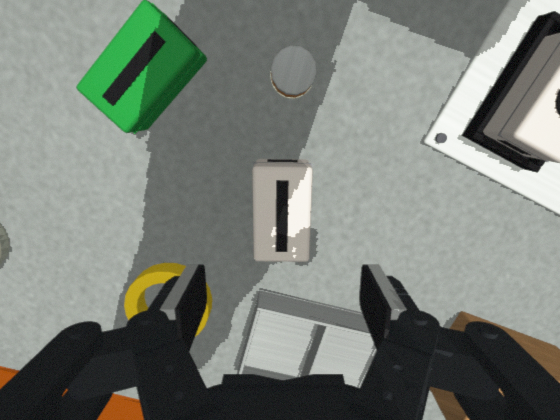

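The bar-tag module is at (282,210). The tape (168,305) and tray (310,330) are clear of the finger paths. Wrist measurement: (636.6,38.2), 17.1°. Descend, grip, lift.

```bash
python3 -m handwheel '[{"rx":0,"ry":0,"rz":0.014,"x":-0.0017,"y":0,"z":0.04,"claw":0.07},{"rx":0,"ry":0,"rz":0,"x":0,"y":0,"z":0.04,"claw":0.07},{"rx":0,"ry":0,"rz":0,"x":0,"y":0,"z":0.025,"claw":0.07},{"rx":0,"ry":0,"rz":0,"x":0,"y":0,"z":0.015,"claw":0.07},{"rx":0,"ry":0,"rz":0,"x":0,"y":0,"z":0,"claw":0.07}]'
python3 -m handwheel '[{"rx":0,"ry":0,"rz":0,"x":0,"y":0,"z":0,"claw":0.03},{"rx":0,"ry":0,"rz":0,"x":0,"y":0,"z":0,"claw":0.03},{"rx":0,"ry":0,"rz":0,"x":0,"y":0,"z":0,"claw":0.03},{"rx":0,"ry":0,"rz":0,"x":0,"y":0,"z":0,"claw":0.03},{"rx":0,"ry":0,"rz":0,"x":0,"y":0,"z":-0.04,"claw":0.03},{"rx":0,"ry":0,"rz":0,"x":0,"y":0,"z":-0.04,"claw":0.03},{"rx":0,"ry":0,"rz":0,"x":0,"y":0,"z":-0.04,"claw":0.03},{"rx":0,"ry":0,"rz":0,"x":0,"y":0,"z":0,"claw":0.03}]'
python3 go.py .552 -.2724 .15 177
```

```text
time: 12.05
ee_pos: [0.6363, 0.0382, 0.0318]
tool_rot: [179.9, -0.0, -162.8]
force: [-0.0, 0.1, -0.5]
grip_width: 0.0701
grasp_force: 0.0
time: 13.05
ee_pos: [0.6392, 0.0378, 0.1565]
tool_rot: [-179.9, 0.5, -162.8]
force: [-0.4, 0.8, -2.1]
grip_width: 0.0431
grasp_force: 62.9
t 13.05 p [0.6392 0.0378 0.1565] rot [-179.93    0.45 -162.8 ] w 0.0431 F [-0.4  0.8 -2.1]
shift(tool now) [ 0.1751 -0.2706  0.0054] after turn [ 0.0708 -0.3144  0.0065] turn [2.000e-04 8.000e-03 3.526e-01]
```

```bash
python3 -m handwheel '[{"rx":0,"ry":0,"rz":0,"x":0.025,"y":-0.0387,"z":0,"claw":0.03},{"rx":0,"ry":0,"rz":0,"x":0.025,"y":-0.0387,"z":0,"claw":0.03},{"rx":0,"ry":0,"rz":0,"x":0.025,"y":-0.0387,"z":0,"claw":0.03},{"rx":0,"ry":0,"rz":0,"x":0.025,"y":-0.0387,"z":0,"claw":0.03},{"rx":0,"ry":0,"rz":0,"x":0.025,"y":-0.0387,"z":0,"claw":0.03},{"rx":0,"ry":0,"rz":0,"x":0,"y":0,"z":0,"claw":0.03}]' >/dev/null
python3 -m handwheel '[{"rx":0,"ry":0,"rz":0.17,"x":0,"y":0,"z":0,"claw":0.03},{"rx":0,"ry":0,"rz":0.182,"x":0,"y":0,"z":0,"claw":0.03},{"rx":0,"ry":0,"rz":0,"x":0,"y":0,"z":0,"claw":0.03},{"rx":0,"ry":0,"rz":0,"x":0,"y":0,"z":0,"claw":0.03}]' >/dev/null
python3 wr.py .552 -.2724 .022 .065 w5
python3 go.py .552 -.2724 .15 177
```

```text
c=(552.4,-272.3) 94x63 ang=-3.6 n=3163 0.0214
t 14.35 p [ 0.5746 -0.1832  0.1517] rot [179.88  -0.   177.21] w 0.0428 F [-0.1 -0.3 -1.9]
shift(tool now) [ 0.0182 -0.0902  0.0015] after turn [ 0.0179 -0.0902  0.0017] turn [ 0.002  -0.      0.0036]
```

View pics/w5.png

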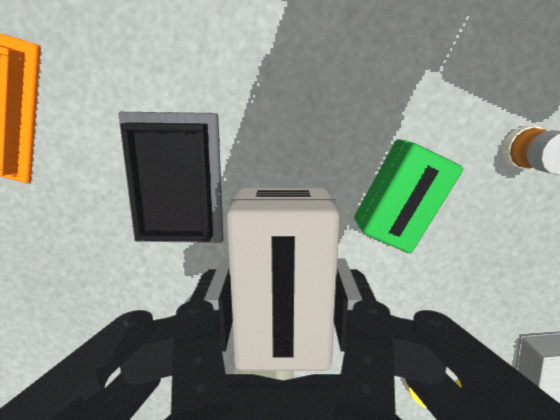

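The bar module is held square, and the reject nest at (172,180) measures (552.4,-272.3), -3.6°. Move over it and lower.

```bash
python3 -m handwheel '[{"rx":0,"ry":0,"rz":0,"x":0.009,"y":-0.045,"z":0,"claw":0.03},{"rx":0,"ry":0,"rz":0.012,"x":0.009,"y":-0.045,"z":0,"claw":0.03},{"rx":0,"ry":0,"rz":0,"x":0,"y":0,"z":0,"claw":0.03},{"rx":0,"ry":0,"rz":0,"x":0,"y":0,"z":0.04,"claw":0.03},{"rx":0,"ry":0,"rz":0,"x":0,"y":0,"z":0.03,"claw":0.03},{"rx":0,"ry":0,"rz":0,"x":0,"y":0,"z":0.01,"claw":0.03},{"rx":0,"ry":0,"rz":0,"x":0,"y":0,"z":0,"claw":0.03},{"rx":0,"ry":0,"rz":0,"x":0,"y":0,"z":0,"claw":0.03}]' >/dev/null
python3 go.py .5523 -.2723 .042 176.5
```

```text
t 15.35 p [ 0.5532 -0.273   0.0735] rot [1.7997e+02 1.7000e-01 1.7639e+02] w 0.0429 F [ 0.3  0.1 -2. ]
shift(tool now) [0.001  0.0006 0.0315] after turn [0.0009 0.0006 0.0315] turn [ 0.0005  0.0029 -0.002 ]
```

```bash
python3 -m handwheel '[{"rx":0,"ry":0,"rz":0,"x":0.001,"y":0.0006,"z":0.012,"claw":0.03},{"rx":0,"ry":0,"rz":0,"x":0,"y":0,"z":0.012,"claw":0.03},{"rx":0,"ry":0,"rz":0,"x":0,"y":0,"z":0.004,"claw":0.03},{"rx":0,"ry":0,"rz":0,"x":0,"y":0,"z":0.002,"claw":0.03},{"rx":0,"ry":0,"rz":0,"x":0,"y":0,"z":0,"claw":0.03}]'
```

```text
time: 15.98
ee_pos: [0.5504, -0.2715, 0.0444]
tool_rot: [179.9, 0.0, 176.4]
force: [-7.7, 4.4, 17.9]
grip_width: 0.0426
grasp_force: 65.1
```

Contact comes at the same height as in the first seating, so the module is on the floor. Release and lift.

```bash
python3 -m handwheel '[{"rx":0,"ry":0,"rz":0,"x":0,"y":0,"z":-0.001,"claw":0.07},{"rx":0,"ry":0,"rz":0,"x":0,"y":0,"z":0,"claw":0.07},{"rx":0,"ry":0,"rz":0,"x":0,"y":0,"z":0,"claw":0.07},{"rx":0,"ry":0,"rz":0,"x":0,"y":0,"z":-0.04,"claw":0.07},{"rx":0,"ry":0,"rz":0,"x":0,"y":0,"z":-0.05,"claw":0.07},{"rx":0,"ry":0,"rz":0,"x":0,"y":0,"z":-0.05,"claw":0.07},{"rx":0,"ry":0,"rz":0,"x":0,"y":0,"z":0,"claw":0.07}]' >/dev/null
python3 wr.py .5523 -.2723 .05 .055 w6
python3 go.py .5145 .312 .15 82
```

```text
c=(548.8,-270.8) 76x44 ang=-3.5 n=4767 0.05
t 16.9 p [ 0.5523 -0.273   0.1851] rot [-179.96    0.27  176.35] w 0.0705 F [-0.1 -0.3 -1.2]
shift(tool now) [0.0752 0.5815 0.0344] after turn [ 0.5741 -0.1189  0.0351] turn [0.0033 0.0041 1.6467]
```

View pics/w6.png

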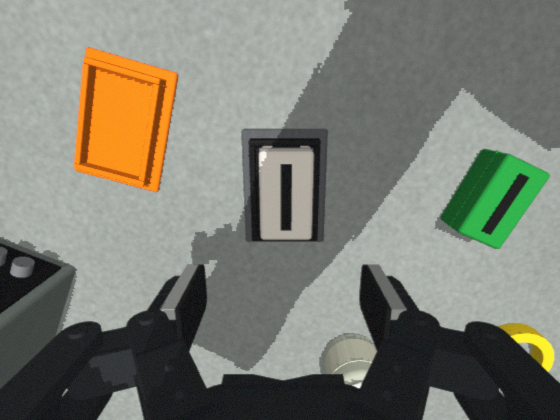

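The bar-tag module sits flat in the reject nest: top 0.050, about 4 mm off centre, inside the 9 mm limit. Now to the plunger with fingers shut.

```bash
python3 -m handwheel '[{"rx":0,"ry":0,"rz":0,"x":0.006,"y":0.0485,"z":0,"claw":0},{"rx":0,"ry":0,"rz":0,"x":0.006,"y":0.0485,"z":0,"claw":0},{"rx":0,"ry":0,"rz":0,"x":0.006,"y":0.0485,"z":0,"claw":0},{"rx":0,"ry":0,"rz":0,"x":0.006,"y":0.0485,"z":0,"claw":0},{"rx":0,"ry":0,"rz":0,"x":0.006,"y":0.0485,"z":0,"claw":0},{"rx":0,"ry":0,"rz":0,"x":0.006,"y":0.0485,"z":0,"claw":0}]' >/dev/null
python3 -m handwheel '[{"rx":0,"ry":0,"rz":0,"x":0.006,"y":0.0485,"z":0,"claw":0},{"rx":0,"ry":0,"rz":0,"x":0.006,"y":0.0485,"z":0,"claw":0},{"rx":0,"ry":0,"rz":0,"x":0.006,"y":0.0485,"z":0,"claw":0},{"rx":0,"ry":0,"rz":0,"x":0.006,"y":0.0485,"z":0,"claw":0},{"rx":0,"ry":0,"rz":0,"x":0.006,"y":0.0485,"z":0,"claw":0},{"rx":0,"ry":0,"rz":0,"x":0.006,"y":0.04,"z":0,"claw":0},{"rx":0,"ry":0,"rz":0,"x":0,"y":0,"z":0,"claw":0},{"rx":0,"ry":0,"rz":0,"x":0,"y":0,"z":0,"claw":0}]' >/dev/null
python3 wr.py .5138 .3123 .06 .03 w7
python3 go.py .5138 .3123 .09 176.4
```

```text
c=(513.3,313.5) 37x37 ang=86.5 n=1767 0.0598
t 18.7 p [0.5153 0.3037 0.1826] rot [ 1.7999e+02 -7.0000e-02  1.7632e+02] w 0.0003 F [ 0.8 -0.1  0.3]
shift(tool now) [0.0019 0.0084 0.0926] after turn [0.002  0.0084 0.0926] turn [ 0.0002 -0.0012 -0.0015]
```

```bash
python3 -m handwheel '[{"rx":0,"ry":0,"rz":0,"x":0.002,"y":0.0093,"z":0.04,"claw":0},{"rx":0,"ry":0,"rz":0,"x":0,"y":0,"z":0.04,"claw":0},{"rx":0,"ry":0,"rz":0,"x":0,"y":0,"z":0.018,"claw":0},{"rx":0,"ry":0,"rz":0,"x":0,"y":0,"z":0,"claw":0},{"rx":0,"ry":0,"rz":0,"x":0,"y":0,"z":0,"claw":0}]' 
python3 -m handwheel '[{"rx":0,"ry":0,"rz":0,"x":0,"y":0,"z":0.004,"claw":0},{"rx":0,"ry":0,"rz":0,"x":0,"y":0,"z":0.004,"claw":0},{"rx":0,"ry":0,"rz":0,"x":0,"y":0,"z":0,"claw":0},{"rx":0,"ry":0,"rz":0,"x":0,"y":0,"z":0,"claw":0}]'
```

```text
time: 19.32
ee_pos: [0.5153, 0.3137, 0.0868]
tool_rot: [179.9, 0.1, 176.3]
force: [1.3, 0.1, -0.4]
grip_width: 0.0
grasp_force: 0.0
time: 19.82
ee_pos: [0.5145, 0.3144, 0.078]
tool_rot: [179.9, 0.0, 176.4]
force: [0.7, -0.5, 0.4]
grip_width: -0.0001
grasp_force: 0.0
```

```bash
python3 -m handwheel '[{"rx":0,"ry":0,"rz":0,"x":0,"y":0,"z":0.002,"claw":0},{"rx":0,"ry":0,"rz":0,"x":0,"y":0,"z":0.002,"claw":0},{"rx":0,"ry":0,"rz":0,"x":0,"y":0,"z":0.002,"claw":0},{"rx":0,"ry":0,"rz":0,"x":0,"y":0,"z":0,"claw":0},{"rx":0,"ry":0,"rz":0,"x":0,"y":0,"z":0,"claw":0}]'
```

```text
time: 20.45
ee_pos: [0.5147, 0.3145, 0.0722]
tool_rot: [179.9, 0.1, 176.3]
force: [0.1, 0.8, 5.0]
grip_width: 0.0001
grasp_force: 2.3
```

Force (5.0 N → 5 mm) and height (4.8 mm) agree. 3 mm more.

```bash
python3 -m handwheel '[{"rx":0,"ry":0,"rz":0,"x":0,"y":0,"z":0.0015,"claw":0},{"rx":0,"ry":0,"rz":0,"x":0,"y":0,"z":0.0015,"claw":0},{"rx":0,"ry":0,"rz":0,"x":0,"y":0,"z":0,"claw":0},{"rx":0,"ry":0,"rz":0,"x":0,"y":0,"z":0,"claw":0},{"rx":0,"ry":0,"rz":0,"x":0,"y":0,"z":0,"claw":0},{"rx":0,"ry":0,"rz":0,"x":0,"y":0,"z":0,"claw":0},{"rx":0,"ry":0,"rz":0,"x":0,"y":0,"z":0,"claw":0},{"rx":0,"ry":0,"rz":0,"x":0,"y":0,"z":0,"claw":0}]'
python3 - <<'E'
from h import *
for n in('side','scene'):
    p,d=optics.snapshot(n);P=cloud(n,p,d)
    for k,x,y,z,R in(('round',.4966,.1943,.05,.055),('bar',.5524,-.2723,.05,.055),('cap',.5135,.3132,.052,.021)):
        m=(abs(P[...,2]-z)<.007)&(np.hypot(P[...,0]-x,P[...,1]-y)<R)
        print(n,k,rect(P[m]) if m.sum()>5 else 0,np.median(P[m][:,2]).round(4))
print(r.sense()['force'].round(2))
E
```

```text
time: 21.45
ee_pos: [0.5147, 0.3145, 0.0692]
tool_rot: [179.9, 0.1, 176.4]
force: [-0.6, 0.9, 6.5]
grip_width: 0.0001
grasp_force: 2.9
side round c=(495.9,195.1) 75x46 ang=-8.8 n=745 0.0484
side bar c=(547.1,-268.3) 75x51 ang=-7.0 n=353 0.0482
side cap c=(507.5,316.8) 36x24 ang=55.0 n=184 0.0503
scene round c=(499.4,193.0) 76x44 ang=-7.6 n=292 0.0505
scene bar c=(550.4,-271.2) 78x44 ang=-3.7 n=382 0.0501
scene cap c=(517.9,309.7) 36x29 ang=42.5 n=65 0.0521
[ 0.17 -0.94  5.44]
```

Cap at 52 mm (8 mm down), about 6 N, and both modules seated flat. Handing in.

```bash
python3 -c "
from rig import r
print(r.finish_job())"
```

```text
the job is handed in; nothing more can be done
None
```

I handed the job in at about 21.5 s, still holding the plunger about 8 mm down at roughly 6 N; the round-tag module is flat in the test nest and the bar-tag module is flat in the reject nest (about 4 mm off centre, limit 9 mm), and the hand-in returned no verdict.

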